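Arm a sprung deployment drum with its locking pin

TASK

Arm the deployment drum: take the red-headed pin from the rack, put it through the eye in the drum's yellow lug, and with the pin swing the lug counter-clockwise (seen from above) against the spring, feeling along the index plate under it for the one lock hole; hold the drum there and push the pin fully home, so that it alone keeps the drum wound, then let go. Work gently: do not force the pin against the plate or the lug, never let the drum snap back, and leave the other things where they are.

Things in the scene. Friction and masses are not known exactly. Their poses are not given: they have to be found in the camera images.
- stand: fixed tensioner stand: grey base plate 200 x 200 x 12 mm, origin under its centre, z up. The drum turns about its vertical centre line. On it lies the aluminium index plate (12 mm thick, its top 24 mm above the origin), which stays put but was clamped at an unknown trim; it has one through hole, 16 mm radially by 13 mm tangentially, centred 70 mm from the drum axis, down to the base plate. The plate is smooth everywhere else under the eye's path
- axis (a point): point on the drum's axis, level with the top of the yellow lug (41 mm above the bench). The steel-grey drum is 92 mm across, its top 12 mm above the lug's top, with a 24 mm hub rising 6 mm more
- eye (a point): centre of the mouth of the eye (hole 12 mm across) in the top of the yellow lug, 70 mm from the drum axis; it moves with the drum. The lug is 36 mm wide and 14 mm thick and reaches 95 mm from the axis; its underside clears the index plate by 3 mm, so from the lug's top to the index plate it is 17 mm and to the base plate 29 mm
- drum (a joint): drum angle, rad: 0 at rest against its stop, growing counter-clockwise seen from above, far stop 1.4. The spring pulls it back to 0: about 2.8 N at the eye at rest, 0.7 N more for each 0.22 rad (about 6 N at the lock). The lock hole comes under the eye at some angle between 0.75 and 1.15
- pin: the locking pin, loose, 60 g, upright in the rack: steel shaft 10 mm across and 27 mm long with a chamfered tip (6 mm across), then a red square head 18 x 18 mm, 40 mm tall. Origin at the tip, z up through the head, x and y square to the head's faces. Fully home, the head's shoulder rests on the lug and the tip is 2 mm above the base plate; with the tip on the index plate the shoulder stands 10 mm above the lug
- pin_tip (a point): the lower end of the red pin's shaft, on its axis. While the spring loads the pin, friction in the eye holds it up with several N: press down with about 10 N while winding, and the pin sinks only when it is over the lock hole (3 mm of tangential play)
- pin_shoulder (a point): on the red pin's axis, at the underside of its head, 27 mm above the tip
- rack: fixed black pin rack, 170 x 60 x 34 mm, origin under its centre, z up; three holes 12 mm across and 30 mm deep in a row along its x axis, 55 mm apart. The pins stand in them, shoulders on the rack's top, heads square to the rack; which pin stands where varies
- thruster: loose upright ring thruster, dark steel, 90 mm across, 60 tall; origin under its centre
- thruster_small: loose upright ring thruster, dark steel, 64 mm across, 50 tall; origin under its centre
- driver: loose screwdriver lying on the bench, 170 mm long; origin at its middle
- frame: loose aluminium cube frame, 100 x 100 x 114 mm; origin under its centre
- jar: loose amber jar, 56 mm across, 70 tall; origin under its centre
- pin_blue: blue-headed spare pin standing in the rack: same 18 x 18 x 40 mm head, shaft 10 mm across but only 10 mm long; origin on its axis 17 mm below the shaft's end
- pin_green: green-headed spare pin in the rack, otherwise like the blue one
There are look-alikes about, which are no part of the job. Of the things that look like the pin, the smaller one is meant.

How it is judged:
By the outcome, as a careful person would: the job done as asked, in the order asked, and still so for the second after the job is handed in, with the robot touching nothing.
It also fails if it takes over 70 s, if anything falls off the work surface, if the arm or the gripper's body presses on something with over 40 N, if the wrist force passes 120 N, or if a joint passes its speed limit or range.

ROBOT

A 6-joint arm with a two-finger parallel gripper is mounted at the origin on the work surface. World frame = base frame: x ahead of the robot, y to its left, z up, the work surface at z = 0. Lengths are in m, angles in rad, forces in N, time in s.
With the tool pointing down it reaches from about 0.35 to 0.975 m from the base axis. Payload 4.9 kg.
Tool frame: the origin (TCP) lies midway between the tips of the shut fingers; the grasp point (between the pads) lies ctrl.tcp_to_grasp behind it (ctrl.tcp_to_grasp is the distance from the TCP to the grasp point, in m); z points along the fingers, y is the direction in which the jaws open and shut (so a half turn about z gives the same grasp; the last joint's range is limited). The gripper opens to 85 mm and grips with 20 to 120 N. Pads are 22 mm wide; open, the fingers measure 114 mm over their backs; the gripper's body (76 mm by 85 mm) begins 54 mm behind the grasp point. The pads swing forward as they close: fully open they stand 13 mm farther back than shut.
Start: joints at [1.141, 0.053, 1.613, -0, 1.476, -0.119], TCP at [0.191, 0.595, 0.231] pointing down, gripper open.
Joint ranges: [-3.01, 3.01], [-1.01, 2.22], [0.06, 2.58], [-1.02, 4.17], [0.09, 2.62], [-3.14, 3.14]. Speed limits (rad/s): [2.57, 2.57, 3.14, 3.14, 3.14, 3.14].

INTERFACE

Orientations are given as a rotation vector (axis times angle).
In Python, from station import ctrl, get_image, calibration, finish_job, models gives the robot as it stands.
- The arm moves only by the shell command python3 -m creep 'ROWS' [FORCE]. ROWS is JSON, a list of rows, each a list of 7 numbers: the opening, from 0 (shut) to 1 (fully open), then the shift along the tool's x, y, z in m, then the turn, a rotation vector about the tool's x, y, z in degrees. A call has 1 to 20 rows; each row shifts and turns the commanded pose from where the row before left it, along the tool's axes as they then stand; what a row does not reach is not made up. A row lasts 1/10 s, in which the tool goes at most 50 mm and 8.59 degrees, less where a joint would pass 70% of its speed; a pose out of reach is approached as far as the arm can. A call with a gripper value outside its range is refused whole. The fingers move at their own pace and stop on an object; FORCE is the grip in N (left out, the last holds). Time passes only in rows, so rows that do not move let the fingers close. It gives the time, the measured TCP pose, the force and the opening at its end, in the units of the state.
- ctrl.get_obs(): the state, without advancing time (a new reading comes with each control period).
- get_image(name): name is "side" or "top"; returns the picture (384x512x3 uint8, red, green, blue); there is no depth.
- calibration(name): a dict with "mtx" (3x3 intrinsics, pixels), "R" (3x3) and "t" (3): a world point X has camera coordinates R X + t. Camera axes: x right, y down, z forward; pixel columns grow to the right and rows downward; lengths in m; the calibration is good to about 2 mm. A picture is of the moment at which its call begins. calibration takes no time and is no camera call.
- finish_job(): hands the job in, once; it reports no verdict.
Trained networks look in the newest picture that a camera, given by its name, has taken for a name from the list of things; names that differ only in an ending like _2 or _b are one class to them, and where a whole thing is asked for, a point or a joint stands for the part that bears it (a point fixed in the world has none). Each returns a list of dicts, best first, with "conf" (0 to 1); they miss things now and then, are a little off and sometimes report something else, mostly with a low value. They report only what shows in the picture. A call takes as long as a camera call. They do not tell look-alikes from the thing itself.
- models.search_frame(camera, name): "extent" ([left, top, right, bottom] in pixels, round what is visible of it).
The state is a dict: "t": time; "q": joint angles; "dq": joint speeds; "effort": joint torques, N m; "tool_pos": TCP position; "tool_rot": TCP orientation; "contact_force": force on the tool from outside, world axes, zero at the start; "wrist_torque": the same for the moment, N m; "opening": finger opening in m.
Only numpy, scipy, OpenCV 4.12 (cv2) and the standard library are available. Lean on these libraries where they do the work, as an engineer would, in place of code of your own. Each camera call takes 0.05 s, during which the arm holds its last target. There are 200 camera calls.

## Working session

There is one attempt and no reset: what is moved stays moved. The work goes in short steps, Python scripts to look and compute and a shell command to move; the robot and the scene stay as the last step left them, time stands still between calls to the robot, and variables do not carry over. Pictures are saved under pics/ and viewed, about 8 in all and at most 12, crops included, and the job is handed in when it is done.

```bash
ls; mkdir -p pics; cat > h.py <<'E'
import numpy as np,cv2
from station import ctrl,get_image,calibration,models
def ray(cam,u,v):
    c=calibration(cam);R=np.array(c["R"]);t=np.array(c["t"])
    d=R.T@np.linalg.solve(np.array(c["mtx"]),[u,v,1.]);return -R.T@t,d
def atz(cam,u,v,z):
    o,d=ray(cam,u,v);return o+d*(z-o[2])/d[2]
def proj(cam,X):
    c=calibration(cam);p=np.array(c["mtx"])@(np.array(c["R"])@np.array(X)+np.array(c["t"]));return p[:2]/p[2]
def tri(u1,u2):
    A=[];b=[]
    for cam,uv in(("side",u1),("top",u2)):
        o,d=ray(cam,*uv);d/=np.linalg.norm(d);P=np.eye(3)-np.outer(d,d);A.append(P);b.append(P@o)
    return np.linalg.lstsq(np.vstack(A),np.hstack(b),rcond=None)[0]
E
python3 - <<'E'
from h import *
ims=[get_image(c) for c in("side","top")]
for c,i in zip(("side","top"),ims):
    cv2.imwrite(f"pics/{c}0.png",cv2.resize(i[:,:,::-1],(800,600)))
    o,_=ray(c,256,192);print(c,o,atz(c,256,192,0))
    for n in("pin","rack","stand","eye","axis"):
        print(c,n,[(np.round(d["extent"],1).tolist(),round(d["conf"],2)) for d in models.search_frame(c,n)[:4]])
print(ctrl.get_obs(),ctrl.tcp_to_grasp)
E
```

```text
pics
side [0.26924771 1.15241497 0.82864936] [ 0.52664189 -0.06496632  0.        ]
side pin [([211.8, 185.3, 223.0, 215.8], 0.72), ([213.3, 221.1, 219.9, 234.4], 0.62)]
side rack [([188.2, 218.5, 249.0, 257.8], 0.82), ([237.7, 113.2, 258.6, 131.9], 0.6)]
side stand [([232.7, 149.0, 300.7, 186.1], 0.67)]
side eye [([241.5, 151.0, 281.9, 168.0], 0.75), ([187.5, 219.9, 250.0, 255.7], 0.68)]
side axis [([235.7, 150.8, 302.4, 188.0], 0.64)]
top [0.34947965 0.00921838 1.37478124] [ 0.5269342  -0.00652626  0.        ]
top pin [([186.7, 166.4, 195.7, 176.3], 0.63), ([222.4, 158.1, 229.5, 169.0], 0.51)]
top rack [([173.8, 146.4, 211.7, 201.6], 0.63), ([309.1, 164.7, 341.5, 210.4], 0.41)]
top stand []
top eye [([312.2, 169.2, 342.7, 212.4], 0.8)]
top axis [([282.6, 157.5, 360.2, 239.2], 0.58)]
{'t': 0.6, 'q': array([ 1.14098475e+00,  5.27026592e-02,  1.61289191e+00,  2.26775801e-06,
        1.47599830e+00, -1.18989840e-01]), 'dq': array([-5.16314785e-04, -7.06493792e-04, -1.95970094e-03, -7.01937949e-04,
        1.22227242e-03,  9.76142738e-05]), 'effort': array([-5.95558067e-04, -3.93404460e+01, -3.70231068e+01, -1.73942731e-04,
        6.91240602e-04, -8.49703497e-06]), 'tool_pos': array([0.19113744, 0.59504034, 0.23130676]), 'tool_rot': array([-4.86274632e-01, -3.10372798e+00, -6.35368948e-07]), 'contact_force': array([-0.12674301,  0.22595782, -0.06733948]), 'wrist_torque': array([ 0.02980313, -0.03166066, -0.00253443]), 'opening': 0.08540647684891663} 0.0187
```

View pics/side0.png

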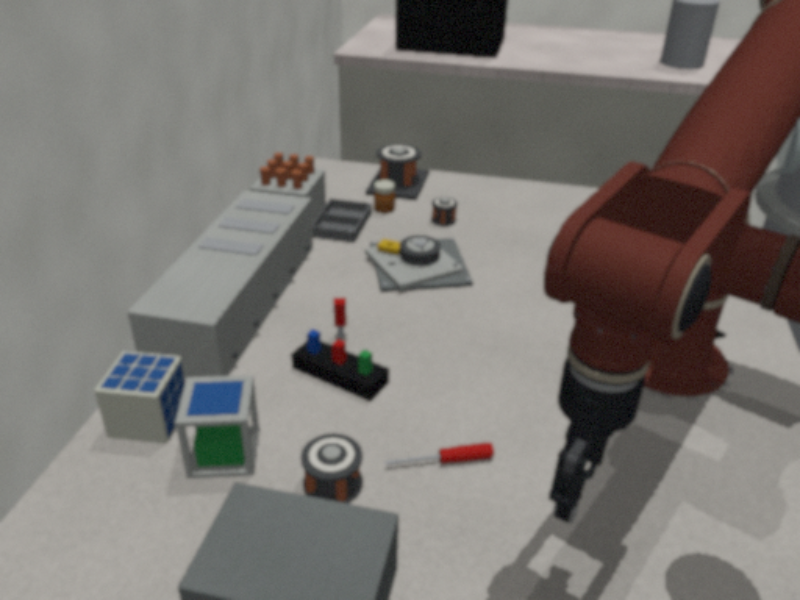

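View pics/top0.png

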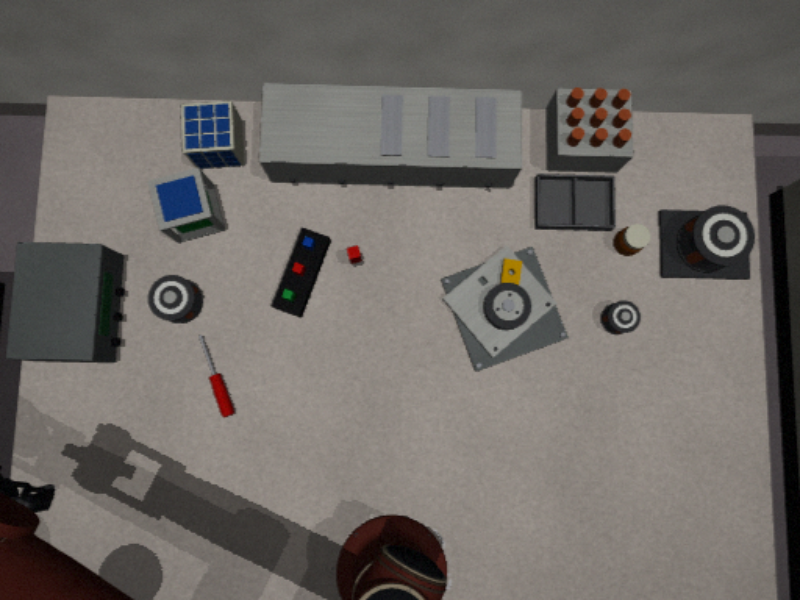

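The side view shows two red-headed pins: one in the rack's middle hole, (339,350) in the 800 px picture, and one standing alone behind it at (340,310). In the top view they are at (297,268) and (354,254). The rack one is smaller and stands in the rack, so it fits. The drum is at top (508,306), with its yellow lug at (512,271) and a dark hole in the plate at (484,281). I'll confirm these in an enlarged crop and measure.

```bash
python3 - <<'E'
from h import *
a=np.mean([get_image("top").astype(float) for _ in range(4)],0).astype(np.uint8)
b=np.mean([get_image("side").astype(float) for _ in range(4)],0).astype(np.uint8)
np.save("a.npy",a);np.save("b.npy",b)
c1=cv2.resize(a[140:240,165:245],None,fx=4,fy=4,interpolation=3)
c2=cv2.resize(a[150:242,280:366],None,fx=4.3,fy=4.3,interpolation=3)[:400]
c3=cv2.resize(b[180:270,180:260],(400,450))[:400]; 
m=np.hstack([np.pad(c,((0,400-c.shape[0]),(0,0),(0,0))) for c in(c1,c2)])
cv2.imwrite("pics/crop.png",m[:,:,::-1])
def blobs(im,lo,hi):
    h=cv2.cvtColor(im,cv2.COLOR_RGB2HSV);m=cv2.inRange(h,np.array(lo),np.array(hi))
    n,l,s,c=cv2.connectedComponentsWithStats(m);return [(np.round(c[i],1).tolist(),s[i].tolist()) for i in range(1,n) if s[i][4]>10]
for cam,im in(("top",a),("side",b)):
  for n,lo,hi in(("red",(0,180,90),(6,255,255)),("yel",(20,150,110),(32,255,255)),("blue",(105,150,60),(125,255,255)),("green",(50,120,50),(80,255,255))):
    print(cam,n,blobs(im,lo,hi))
E
```

```text
top red [([226.1, 161.1], [222, 157, 9, 9, 50]), ([190.1, 171.1], [187, 168, 7, 7, 34]), ([141.0, 252.8], [134, 239, 15, 28, 183])]
top yel [([326.9, 173.2], [321, 165, 13, 17, 163])]
top blue [([131.9, 70.7], [128, 67, 8, 8, 55]), ([141.4, 70.2], [138, 67, 8, 8, 59]), ([122.0, 71.5], [119, 68, 7, 8, 56]), ([122.5, 80.9], [119, 77, 8, 9, 60]), ([132.3, 80.4], [129, 77, 8, 8, 59]), ([142.1, 79.6], [139, 76, 8, 8, 58]), ([142.5, 88.9], [139, 85, 8, 9, 59]), ([122.6, 90.4], [119, 87, 8, 8, 63]), ([132.6, 89.6], [129, 86, 8, 8, 63]), ([114.5, 126.6], [100, 113, 29, 29, 580]), ([196.6, 154.3], [193, 151, 8, 7, 37])]
top green [([183.7, 188.0], [180, 185, 8, 7, 39])]
side red [([217.2, 198.7], [215, 192, 5, 16, 67]), ([216.3, 220.7], [214, 218, 6, 6, 26]), ([298.2, 289.7], [282, 285, 33, 11, 238])]
side yel [([249.1, 157.0], [243, 154, 13, 7, 68])]
side blue [([200.3, 219.2], [197, 212, 8, 14, 81]), ([81.8, 229.4], [79, 228, 7, 4, 24]), ([93.3, 230.5], [90, 229, 7, 4, 23]), ([104.8, 231.4], [102, 230, 7, 4, 24]), ([76.9, 236.6], [73, 235, 8, 4, 27]), ([88.4, 237.9], [85, 236, 8, 5, 28]), ([100.1, 239.1], [97, 237, 8, 5, 28]), ([71.4, 244.4], [68, 243, 8, 4, 27]), ([83.2, 245.5], [79, 244, 9, 4, 28]), ([95.2, 246.8], [91, 245, 9, 5, 30]), ([109.4, 246.8], [108, 244, 4, 7, 14]), ([137.5, 254.6], [121, 245, 33, 20, 537]), ([104.9, 254.4], [104, 252, 3, 6, 11]), ([111.3, 255.7], [110, 253, 3, 7, 13]), ([106.7, 263.1], [106, 260, 3, 7, 15])]
side green [([233.0, 232.6], [229, 225, 10, 15, 106]), ([139.8, 285.2], [125, 273, 31, 25, 672])]
```

View pics/crop.png

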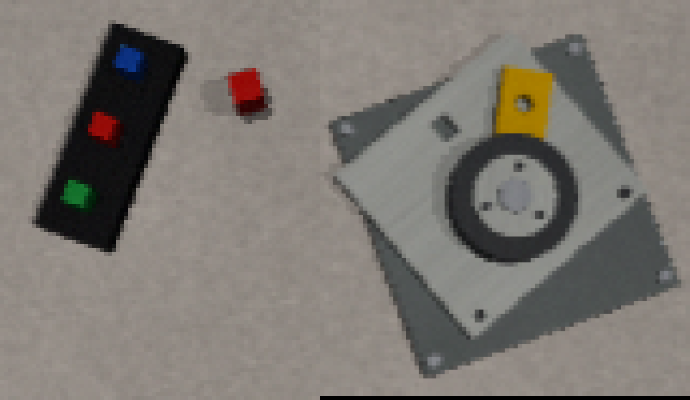

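The crop confirms it. The red pin is in the middle of the rack at crop (103,128), with blue and green either side. The standing red look-alike at crop (247,92) is larger, so I'll leave it. The eye is at (523,103), the hub at (515,195) and the lock hole at (446,127).

```bash
cat >> h.py <<'E'
from scipy.optimize import least_squares
E
python3 - <<'E'
from h import *
a=np.load("a.npy");b=np.load("b.npy")
rng={"blue":((100,110,35),(128,255,255)),"red":((0,130,50),(8,255,255)),"green":((45,90,30),(85,255,255))}
seed={"top":{"blue":(196,154),"red":(190,171),"green":(184,188)},"side":{"blue":(200,219),"red":(216,222),"green":(233,232)}}
obs=[]
for cam,im in(("top",a),("side",b)):
  h=cv2.cvtColor(im,cv2.COLOR_RGB2HSV)
  for k,(n,(lo,hi)) in zip((1,0,-1),rng.items()):
    m=cv2.inRange(h,np.array(lo),np.array(hi));nn,l,s,c=cv2.connectedComponentsWithStats(m)
    u,v=seed[cam][n];i=l[v,u];print(cam,n,c[i],s[i]);obs.append((cam,k,c[i]))
def cen(cam,x,y,yaw,z0,z1,w=.009):
    P=[]
    for sx in(-w,w):
      for sy in(-w,w):
        for z in(z0,z1):P.append(proj(cam,[x+sx*np.cos(yaw)-sy*np.sin(yaw),y+sx*np.sin(yaw)+sy*np.cos(yaw),z]))
    hl=cv2.convexHull(np.array(P,np.float32));M=cv2.moments(hl);return np.array([M["m10"],M["m01"]])/M["m00"]
def res(p,cams=("top","side")):
    x,y,th=p;return np.hstack([cen(c,x+k*.055*np.cos(th),y+k*.055*np.sin(th),th,.034,.074)-o for c,k,o in obs if c in cams])
p0=atz("top",190,171,.05);q0=atz("top",196.6,154.3,.05)-atz("top",183.7,188,.05)
s=[p0[0],p0[1],np.arctan2(q0[1],q0[0])]
for cc in(("top",),("top","side")):
    r=least_squares(res,s,args=(cc,));print(cc,r.x,np.degrees(r.x[2]),np.round(r.fun,1))
hub=atz("top",325,195,.059);eye=atz("top",326.8,173.6,.041);hole=atz("top",308.7,179.2,.024)
print(hub,eye,hole)
for q in(eye,hole):d=q-hub;print(np.hypot(*d[:2]),np.degrees(np.arctan2(d[1],d[0])))
# yellow centroid: visible lug from 46..95 mm ; compare side
for cam,u in(("top",(326.9,173.2)),("side",(249.1,157.0))):print(cam,atz(cam,*u,.038))
o=ctrl.get_obs();print(o["t"],cv2.Rodrigues(o["tool_rot"])[0])
E
```

```text
top blue [196.98076923 155.07692308] [193 151   9   9  52]
top red [190.43181818 171.27272727] [187 168   8   8  44]
top green [184.20408163 188.26530612] [180 185   9   8  49]
side blue [200.54385965 219.78070175] [196 212  11  16 114]
side red [216.32743363 225.26548673] [212 217  10  17 113]
side green [232.96946565 232.78625954] [228 225  11  16 131]
('top',) [ 0.57868323  0.19625374 -0.3198421 ] -18.325602600483464 [-0.1 -0.2  0.1  0.2 -0.1 -0.1]Traceback (most recent call last):
  File "<stdin>", line 22, in <module>
    return func(*args, **kwargs)
    result = trf(vector_fun.fun, vector_fun.jac, x0, f0, J0, lb, ub, ftol, xtol,
                 gtol, max_nfev, x_scale, loss_function, tr_solver,
                 tr_options.copy(), verbose, callback=callback_wrapped)
    return trf_no_bounds(
        fun, jac, x0, f0, J0, ftol, xtol, gtol, max_nfev, x_scale,
        loss_function, tr_solver, tr_options, verbose, callback=callback)
    J = jac(x)
    self._update_jac()
    ~~~~~~~~~~~~~~~~^^
    self.J = self.jac_wrapped(xp_copy(self.x), f0=self.f)
             ~~~~~~~~~~~~~~~~^^
[... 461 characters left out ...]
                 mf)
                             ^^^
    df = [f_eval - f0 for f_eval in f_evals]
                                    ^^^^^^^
    f = np.atleast_1d(self.fun(x, *self.args, **self.kwargs))
                      ~~~~~~~~^^^^^^^^^^^^^^^^^^^^^^^^^^^^^^
    return np.atleast_1d(self.fun(x))
                         ~~~~~~~~^^^
    return self.f(x, *self.args, **self.kwargs)
           ~~~~~~^^^^^^^^^^^^^^^^^^^^^^^^^^^^^^
  File "<stdin>", line 18, in res
  File "<stdin>", line 15, in cen
  File "h.py", line 9, in proj
    c=calibration(cam);p=np.array(c["mtx"])@(np.array(c["R"])@np.array(X)+np.array(c["t"]));return p[:2]/p[2]
ValueError: time passes only in moves, steps and waits
```

```bash
sed -i '2a _cal=calibration\nimport functools\ncalibration=functools.lru_cache(None)(_cal)' h.py; python3 - <<'E'
from h import *
obs=[("top",1,(196.98,155.08)),("top",0,(190.43,171.27)),("top",-1,(184.2,188.27)),("side",1,(200.54,219.78)),("side",0,(216.33,225.27)),("side",-1,(232.97,232.79))]
def cen(cam,x,y,yaw,z0,z1,w=.009):
    P=[]
    for sx in(-w,w):
      for sy in(-w,w):
        for z in(z0,z1):P.append(proj(cam,[x+sx*np.cos(yaw)-sy*np.sin(yaw),y+sx*np.sin(yaw)+sy*np.cos(yaw),z]))
    M=cv2.moments(cv2.convexHull(np.array(P,np.float32)));return np.array([M["m10"],M["m01"]])/M["m00"]
def res(p,cams):
    x,y,th=p;return np.hstack([cen(c,x+k*.055*np.cos(th),y+k*.055*np.sin(th),th,.034,.074)-o for c,k,o in obs if c in cams])
for cc in(("top",),("side",),("top","side")):
    r=least_squares(res,[.5787,.1963,-.32],args=(cc,),diff_step=1e-3);print(cc,r.x,np.degrees(r.x[2]),np.round(r.fun,1))
hub=atz("top",325,195,.059);eye=atz("top",326.8,173.6,.041);hole=atz("top",308.7,179.2,.024)
print(hub,eye,hole)
for q in(eye,hole):d=q-hub;print(np.hypot(*d[:2]),np.degrees(np.arctan2(d[1],d[0])))
for cam,u in(("top",(326.9,173.2)),("side",(249.1,157.0))):print(cam,atz(cam,*u,.038))
o=ctrl.get_obs();print(o["t"],cv2.Rodrigues(o["tool_rot"])[0])
E
```

```text
('top',) [ 0.57851618  0.19619944 -0.32166241] -18.429898705205385 [-0.1 -0.1  0.1  0.2 -0.1 -0.1]
('side',) [ 0.57785638  0.20299702 -0.33249045] -19.050299280362125 [-0.3 -0.6  0.1  0.6  0.2 -0. ]
('top', 'side') [ 0.57866241  0.19850726 -0.32653977] -18.709350694120612 [-0.7 -0.2 -0.6  0.1 -0.9 -0.2 -0.1 -1.5  0.3 -0.5  0.4 -1.1]
[ 0.51506537 -0.21653904  0.059     ] [ 0.58460549 -0.22523044  0.041     ] [ 0.56834305 -0.17113073  0.024     ]
0.07008115488445381 -7.1241134775793284
0.07000304001216383 40.44080158746597
top [ 0.5864085 -0.2260711  0.038    ]
side [ 0.58638513 -0.21809789  0.038     ]
1.0 [[-9.52091119e-01  3.05814487e-01 -1.68574762e-05]
 [ 3.05814487e-01  9.52091118e-01 -5.03171786e-05]
 [ 6.62131237e-07 -5.30617994e-05 -9.99999999e-01]]
```

Fit: the pin is at (0.5785, 0.196) with yaw −18.4°. The hub is at (0.515, −0.2165) and the eye at −7.1°. The hole is at 40.4°, so about 0.83 rad, and both radii come out at 70.0 mm. The side camera disagrees by about 7 mm in y, so I'll check from close up while hovering over the pin.

```bash
python3 -m creep '[[1,-0.035,-0.0187,0,0,0,0.6],[1,-0.035,-0.0187,0,0,0,0],[1,-0.035,-0.0187,0,0,0,0],[1,-0.035,-0.0187,0,0,0,0],[1,-0.035,-0.0187,0,0,0,0],[1,-0.035,-0.0187,0,0,0,0],[1,-0.035,-0.0187,0,0,0,0],[1,-0.035,-0.0187,0,0,0,0],[1,-0.035,-0.0187,0,0,0,0],[1,-0.035,-0.0187,0,0,0,0],[1,-0.035,-0.0187,0,0,0,0],[1,-0.035,-0.0187,0,0,0,0],[1,-0.035,-0.0187,0,0,0,0],[1,-0.035,-0.0187,0,0,0,0],[1,0,0,0.04,0,0,0],[1,0,0,0.04,0,0,0],[1,0,0,0.03,0,0,0],[1,0,0,0,0,0,0],[1,0,0,0,0,0,0]]' 30
python3 - <<'E'
from h import *
o=ctrl.get_obs();print(o["t"],o["tool_pos"],o["contact_force"]);R=cv2.Rodrigues(o["tool_rot"])[0];print(R.T@(np.array([.5785,.1962,.0413])-o["tool_pos"]),np.degrees(np.arctan2(R[1,1],R[0,1])))
a=get_image("top");b=get_image("side");print(proj("top",o["tool_pos"]),proj("side",o["tool_pos"]))
m=np.hstack([cv2.resize(a[130:210,150:230],(400,400),interpolation=3),cv2.resize(b[160:260,170:270],(400,400),interpolation=3)]);cv2.imwrite("pics/hov.png",m[:,:,::-1])
E
```

```text
t: 2.9
tool_pos: [0.5737, 0.1922, 0.1216]
tool_rot: [-0.502, -3.101, 0.0]
contact_force: [-0.0, -0.1, 1.1]
opening: 0.0854
2.9 [0.5737033  0.19220829 0.12155731] [-0.03166338 -0.09710081  1.13479043]
[-0.00332523  0.00532069  0.08025467] 71.59409218696743
[188.79109727 169.16779556] [218.37169251 203.55194805]
```

View pics/hov.png

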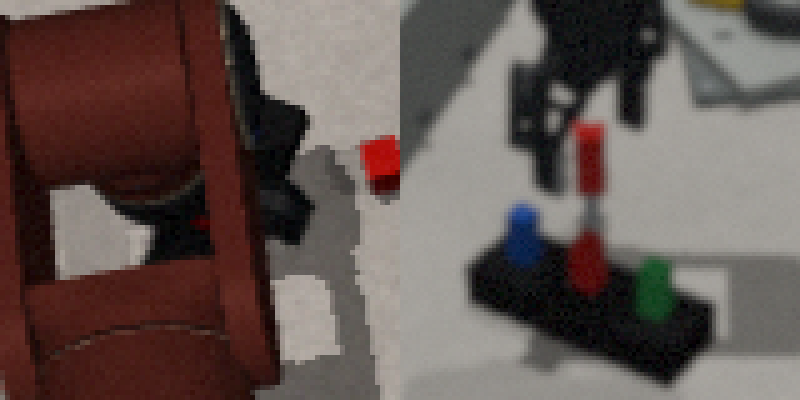

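The hover view shows the fingers straddling the rack pin: tips near side crop (550,185) and (635,120), pin at (588,265). The look-alike is clear behind it. I'll correct by (−3, +5) mm, descend, and close partway to feel for centring.

```bash
python3 -m creep '[[1,-0.0033,0.0053,0,0,0,0],[1,0,0,0.02,0,0,0],[1,0,0,0.02,0,0,0],[1,0,0,0.02,0,0,0],[1,0,0,0.015,0,0,0],[1,0,0,0.005,0,0,0],[0.5,0,0,0,0,0,0],[0.5,0,0,0,0,0,0],[0.33,0,0,0,0,0,0],[0.33,0,0,0,0,0,0],[0.33,0,0,0,0,0,0]]' 20
python3 -m creep '[[0.29,0,0,0,0,0,0],[0.29,0,0,0,0,0,0],[0.26,0,0,0,0,0,0],[0.26,0,0,0,0,0,0]]' 20
```

```text
t: 4.1
tool_pos: [0.5789, 0.1963, 0.042]
tool_rot: [0.502, 3.1, 0.001]
contact_force: [0.0, 0.4, 0.5]
opening: 0.0279
t: 4.5
tool_pos: [0.5784, 0.1962, 0.0413]
tool_rot: [-0.502, -3.101, 0.0]
contact_force: [-0.4, -0.6, 0.1]
opening: 0.0223
```

```bash
python3 -m creep '[[0.2,0,0,0,0,0,0],[0.2,0,0,0,0,0,0],[0.1,0,0,0,0,0,0],[0.1,0,0,0,0,0,0]]' 20
```

```text
t: 4.9
tool_pos: [0.5785, 0.1962, 0.0413]
tool_rot: [0.502, 3.101, 0.0]
contact_force: [0.7, -0.1, -0.7]
opening: 0.0178
```

Gripped at 17.8 mm with almost no force. Next I'll lift and carry it over to above the eye.

```bash
python3 -m creep '[[0.1,0,0,0,0,0,0],[0.1,0,0,-0.01,0,0,0],[0.1,0,0,-0.02,0,0,0],[0.1,0,0,-0.03,0,0,0],[0.1,0,0,-0.04,0,0,0],[0.1,0,0,-0.04,0,0,0],[0.1,0,0,-0.04,0,0,0],[0.1,0,0,-0.02,0,0,0]]' 60 && python3 -m creep '[[0.1,-0.006,-0.017,0,0,0,0],[0.1,-0.0116,-0.0332,0,0,0,0],[0.1,-0.0116,-0.0332,0,0,0,0],[0.1,-0.0116,-0.0332,0,0,0,0],[0.1,-0.0116,-0.0332,0,0,0,0],[0.1,-0.0116,-0.0332,0,0,0,0],[0.1,-0.0116,-0.0332,0,0,0,0],[0.1,-0.0116,-0.0332,0,0,0,0],[0.1,-0.0116,-0.0332,0,0,0,0],[0.1,-0.0116,-0.0332,0,0,0,0],[0.1,-0.0116,-0.0332,0,0,0,0],[0.1,-0.0116,-0.0332,0,0,0,0],[0.1,-0.005,-0.0162,0,0,0,0],[0.1,0,0,0.02,0,0,-5.7],[0.1,0,0,0.03,0,0,-5.6],[0.1,0,0,0.03,0,0,0],[0.1,0,0,0.02,0,0,0],[0.1,0,0,0.01,0,0,0],[0.1,0,0,0,0,0,0]]' 60
python3 - <<'E'
from h import *
o=ctrl.get_obs();print(o["t"],o["tool_pos"],o["opening"]);R=cv2.Rodrigues(o["tool_rot"])[0];print(R.T@(np.array([.5846,-.2252,.1])-o["tool_pos"]),np.degrees(np.arctan2(R[1,1],R[0,1])))
a=get_image("top");b=get_image("side")
tip=o["tool_pos"]-[0,0,.0343];ax=[.515065,-.216539,.041];eye=[.5846,-.2252,.041]
for n,p in(("tip",tip),("sh",tip+[0,0,.027]),("eye",eye)):print(n,proj("top",p)-[280,130],proj("side",p)-[215,100])
m=np.hstack([cv2.resize(a[130:230,280:380],(400,400),interpolation=3),cv2.resize(b[100:200,215:315],(400,400),interpolation=3)]);cv2.imwrite("pics/eye.png",m[:,:,::-1])
E
```

```text
t: 5.7
tool_pos: [0.5799, 0.1965, 0.2471]
tool_rot: [0.501, 3.095, 0.004]
contact_force: [0.5, -0.5, 0.4]
opening: 0.0175
t: 7.6
tool_pos: [0.5826, -0.2248, 0.1287]
tool_rot: [-0.194, -3.131, -0.003]
contact_force: [0.4, 0.6, -0.4]
opening: 0.0176
7.6 [ 0.58256461 -0.22482144  0.12874556] 0.01759471009302382
[-0.00219441 -0.00017381  0.02873583] 82.89529753279308
tip [49.79524236 41.23999209] [35.80559047 41.84020607]
sh [51.47310027 39.62814846] [35.9035894  34.76207693]
eye [46.79024818 43.6015033 ] [35.07493611 55.34778211]
```

View pics/eye.png

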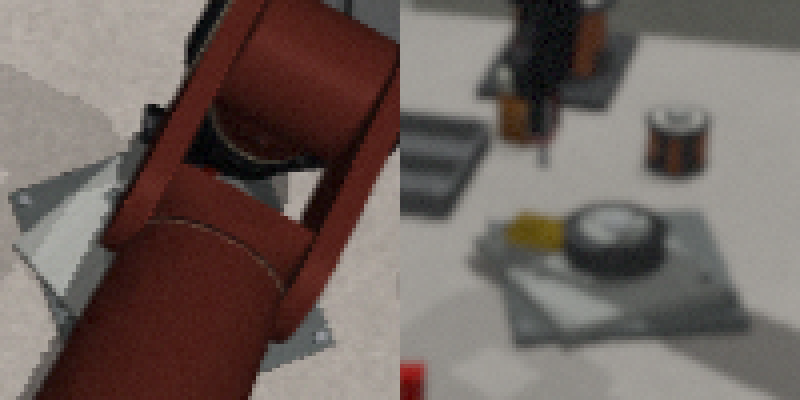

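The side crop shows the pin tip at (543,160), just left of the pixel above the lug (535,230). Prediction and picture share the same ~2 px vertical offset that the lug has, so the top-view estimate holds. I'll go down gently.

```bash
python3 -m creep '[[0.1,-0.0022,-0.0002,0,0,0,0],[0.1,0,0,0.015,0,0,0],[0.1,0,0,0.02,0,0,0],[0.1,0,0,0.01,0,0,0],[0.1,0,0,0.004,0,0,0],[0.1,0,0,0,0,0,0],[0.1,0,0,0,0,0,0]]' && python3 -m creep '[[0.1,0,0,0.002,0,0,0],[0.1,0,0,0.002,0,0,0],[0.1,0,0,0.002,0,0,0],[0.1,0,0,0,0,0,0]]'
```

```text
t: 8.4
tool_pos: [0.5868, -0.2263, 0.083]
tool_rot: [0.195, 3.134, -0.001]
contact_force: [-0.2, -0.5, -0.9]
opening: 0.017
t: 8.8
tool_pos: [0.5861, -0.226, 0.076]
tool_rot: [-0.195, -3.135, -0.0]
contact_force: [-0.3, 1.0, 1.0]
opening: 0.0171
```

```bash
python3 -m creep '[[0.1,0.0016,0.0006,0,0,0,0],[0.1,0,0,0,0,0,0],[0.1,0,0,0.001,0,0,0],[0.1,0,0,0.002,0,0,0],[0.1,0,0,0,0,0,0]]' && python3 -m creep '[[0.1,0,0,0.002,0,0,0],[0.1,0,0,0,0,0,0]]'
```

```text
t: 9.3
tool_pos: [0.5846, -0.2252, 0.0729]
tool_rot: [-0.195, -3.135, -0.0]
contact_force: [-0.3, 0.4, -0.2]
opening: 0.017
t: 9.5
tool_pos: [0.5849, -0.2253, 0.071]
tool_rot: [0.195, 3.135, 0.0]
contact_force: [0.2, -0.5, 0.2]
opening: 0.0171
```

```bash
python3 -m creep '[[0.1,0,0,0.002,0,0,0],[0.1,0,0,0.002,0,0,0],[0.1,0,0,0,0,0,0]]' && python3 -m creep '[[0.1,0,0,0.002,0,0,0],[0.1,0,0,0.002,0,0,0],[0.1,0,0,0,0,0,0]]'&& python3 -m creep '[[0.1,0,0,0.001,0,0,0],[0.1,0,0,0.001,0,0,0],[0.1,0,0,0,0,0,0]]'
```

```text
t: 9.8
tool_pos: [0.5849, -0.2253, 0.067]
tool_rot: [0.195, 3.135, 0.0]
contact_force: [0.7, -0.1, -0.9]
opening: 0.0171
t: 10.1
tool_pos: [0.5849, -0.2253, 0.0631]
tool_rot: [0.195, 3.135, 0.0]
contact_force: [1.6, 0.8, -1.3]
opening: 0.0169
t: 10.4
tool_pos: [0.5849, -0.2253, 0.0613]
tool_rot: [0.195, 3.135, -0.0]
contact_force: [1.3, -1.2, -1.1]
opening: 0.0174
```

The pin is through the eye (tip ≈ 27 mm high) and nearly free of force. Now I'll start winding along the arc, slowly, with the tip clear of the plate.

```bash
python3 -m creep '[[0.1,0.00002,0.0012,0,0,0,-1],[0.1,0.00004,0.0024,0,0,0,-2],[0.1,0.00004,0.0024,0,0,0,-2],[0.1,0.00004,0.0024,0,0,0,-2],[0.1,0,0,0,0,0,0]]'  && python3 -m creep '[[0.1,0.00004,0.00244,0,0,0,-2],[0.1,0.00004,0.00244,0,0,0,-2],[0.1,0.00004,0.00244,0,0,0,-2],[0.1,0.00004,0.00244,0,0,0,-2],[0.1,0.00004,0.00244,0,0,0,-2],[0.1,0.00004,0.00244,0,0,0,-2],[0.1,0,0,0,0,0,0]]'
cat > st.py <<'E'
from h import *
o=ctrl.get_obs();R=cv2.Rodrigues(o["tool_rot"])[0];d=o["tool_pos"]-[.51507,-.21654,0]
print(round(float(o["t"]),2),"r",np.hypot(*d[:2]).round(4),"ang",np.degrees(np.arctan2(d[1],d[0])).round(2),"yawx",(np.degrees(np.arctan2(R[1,1],R[0,1]))-90).round(2),"z",d[2].round(4),"tilt",np.degrees(np.arccos(-R[2,2])).round(2),"Ftool",(R.T@o["contact_force"]).round(1),"M",(o["wrist_torque"]).round(2))
E
python3 st.py
```

```text
t: 10.9
tool_pos: [0.5857, -0.2176, 0.0615]
tool_rot: [0.002, 3.141, -0.003]
contact_force: [1.4, -4.7, -1.9]
opening: 0.0173
t: 11.6
tool_pos: [0.5844, -0.2028, 0.0615]
tool_rot: [-0.325, 3.123, -0.002]
contact_force: [4.4, -3.3, -2.4]
opening: 0.0171
11.6 r 0.0707 ang 11.17 yawx 11.88 z 0.0615 tilt 0.12 Ftool [-3.6 -4.1  2.4] M [-0.65 -0.65 -0.04]
```

Contact is light: 4 N tangential from the spring, plus 3.6 N radial. I'll relax the radial part by moving outward slightly and continue.

```bash
python3 -m creep '[[0.1,-0.0008,0,0,0,0,0],[0.1,0,0,0,0,0,0]]'  && python3 st.py; python3 -m creep '[[0.1,0.00004,0.00244,0,0,0,-2],[0.1,0.00004,0.00244,0,0,0,-2],[0.1,0.00004,0.00244,0,0,0,-2],[0.1,0.00004,0.00244,0,0,0,-2],[0.1,0.00004,0.00244,0,0,0,-2],[0.1,0,0,0,0,0,0]]'; python3 st.py
```

```text
t: 11.8
tool_pos: [0.5847, -0.2027, 0.0615]
tool_rot: [0.325, -3.125, 0.001]
contact_force: [1.0, -4.1, -0.7]
opening: 0.0166
11.8 r 0.071 ang 11.26 yawx 11.86 z 0.0615 tilt 0.04 Ftool [-0.1 -4.2  0.7] M [-0.74 -0.24 -0.03]
t: 12.4
tool_pos: [0.5812, -0.1908, 0.0615]
tool_rot: [-0.596, 3.084, -0.001]
contact_force: [1.9, -5.0, -0.9]
opening: 0.0172
12.4 r 0.0709 ang 21.25 yawx 21.87 z 0.0615 tilt 0.04 Ftool [ 0.1 -5.4  0.9] M [-0.8  -0.36  0.04]
```

```bash
python3 -m creep '[[0.1,0.00004,0.00244,0,0,0,-2],[0.1,0.00004,0.00244,0,0,0,-2],[0.1,0.00004,0.00244,0,0,0,-2],[0.1,0.00004,0.00244,0,0,0,-2],[0.1,0.00004,0.00244,0,0,0,-2],[0.1,0.00004,0.00244,0,0,0,-2],[0.1,0,0,0,0,0,0]]'; python3 st.py;  python3 -m creep '[[0.1,0,0,0.001,0,0,0],[0.1,0,0,0.001,0,0,0],[0.1,0,0,0,0,0,0]]'; python3 st.py
```

```text
t: 13.1
tool_pos: [0.5746, -0.178, 0.0616]
tool_rot: [-0.914, 3.005, -0.002]
contact_force: [2.5, -4.3, -1.3]
opening: 0.0171
13.1 r 0.071 ang 32.93 yawx 33.85 z 0.0616 tilt 0.08 Ftool [ 0.3 -5.   1.3] M [-0.84 -0.54  0.04]
t: 13.4
tool_pos: [0.5753, -0.1781, 0.0602]
tool_rot: [-0.914, 3.004, -0.002]
contact_force: [1.9, -4.1, 1.4]
opening: 0.0172
13.4 r 0.0714 ang 32.54 yawx 33.85 z 0.0602 tilt 0.13 Ftool [ 0.7 -4.5 -1.4] M [-0.86 -0.57 -0.04]
```

```bash
python3 -m creep '[[0.1,0,0,0.001,0,0,0],[0.1,0,0,0.001,0,0,0],[0.1,0,0,0,0,0,0]]'; python3 st.py;  python3 -m creep '[[0.1,0,0,0.0005,0,0,0],[0.1,0,0,0.0005,0,0,0],[0.1,0,0,0,0,0,0]]'; python3 st.py
```

```text
t: 13.7
tool_pos: [0.5753, -0.1781, 0.0583]
tool_rot: [-0.914, 3.004, -0.003]
contact_force: [3.3, -4.8, 3.2]
opening: 0.0172
13.7 r 0.0714 ang 32.53 yawx 33.87 z 0.0583 tilt 0.14 Ftool [-0.  -5.8 -3.2] M [-0.85 -0.6  -0.01]
t: 14.0
tool_pos: [0.5754, -0.1782, 0.0582]
tool_rot: [-0.915, 3.004, -0.003]
contact_force: [1.3, -3.6, 7.6]
opening: 0.0169
14.0 r 0.0715 ang 32.46 yawx 33.87 z 0.0582 tilt 0.13 Ftool [ 0.9 -3.7 -7.6] M [-0.7  -0.24  0.02]
```

The tip is on the plate at TCP z = 0.0582 with 7.6 N, as expected. Now I'll press about 10 N and feel along the plate.

```bash
python3 -m creep '[[0.1,0,0.0012,0.0004,0,0,-1],[0.1,0.00002,0.0012,0,0,0,-1],[0.1,0.00002,0.0012,0,0,0,-1],[0.1,0,0,0,0,0,0]]'; python3 st.py;  python3 -m creep '[[0.1,0,0.0012,0,0,0,-1],[0.1,0.00002,0.0012,0,0,0,-1],[0.1,0,0,0,0,0,0]]'; python3 st.py
```

```text
t: 14.4
tool_pos: [0.5742, -0.1763, 0.0583]
tool_rot: [-0.993, 2.977, -0.008]
contact_force: [2.8, -6.3, 5.9]
opening: 0.0174
14.4 r 0.0715 ang 34.27 yawx 36.89 z 0.0583 tilt 0.34 Ftool [ 1.5 -6.8 -5.9] M [-1.25 -0.66 -0.  ]
t: 14.7
tool_pos: [0.5725, -0.174, 0.0579]
tool_rot: [-1.045, 2.96, -0.006]
contact_force: [3.4, -5.2, 5.8]
opening: 0.0169
14.7 r 0.0714 ang 36.53 yawx 38.89 z 0.0579 tilt 0.28 Ftool [ 0.6 -6.2 -5.8] M [-1.09 -0.69  0.03]
```

```bash
python3 -m creep '[[0.1,0,0.001,0.0006,0,0,-0.5],[0.1,0.00002,0.001,0,0,0,-0.5],[0.1,0,0,0,0,0,0]]'; python3 st.py;  python3 -m creep '[[0.1,0,0.001,0,0,0,-0.5],[0.1,0.00002,0.0005,0,0,0,-0.5],[0.1,0,0,0,0,0,0]]'; python3 st.py
```

```text
t: 15.0
tool_pos: [0.5706, -0.1718, 0.0565]
tool_rot: [-1.07, 2.951, -0.003]
contact_force: [3.9, -4.2, 4.1]
opening: 0.0174
15.0 r 0.0713 ang 38.84 yawx 39.87 z 0.0565 tilt 0.17 Ftool [-0.3 -5.7 -4.1] M [-0.84 -0.72 -0.03]
t: 15.3
tool_pos: [0.5695, -0.1706, 0.0563]
tool_rot: [-1.096, 2.942, -0.003]
contact_force: [2.7, -4.8, 2.6]
opening: 0.0174
15.3 r 0.0713 ang 40.16 yawx 40.88 z 0.0563 tilt 0.15 Ftool [ 1.1 -5.4 -2.6] M [-0.83 -0.68  0.06]
```

The pin is sinking at about 40°, close to the predicted 40.4°, so I'll hold the angle and push down carefully.

```bash
python3 -m creep '[[0.1,0,0,0.001,0,0,0],[0.1,0,0,0.001,0,0,0],[0.1,0,0,0,0,0,0]]'; python3 st.py;  python3 -m creep '[[0.1,0,0,0.001,0,0,0],[0.1,0,0,0.001,0,0,0],[0.1,0,0,0,0,0,0]]'; python3 st.py
```

```text
t: 15.6
tool_pos: [0.5695, -0.1705, 0.0541]
tool_rot: [-1.096, 2.942, -0.002]
contact_force: [4.2, -4.2, 2.4]
opening: 0.0171
15.6 r 0.0713 ang 40.23 yawx 40.87 z 0.0541 tilt 0.14 Ftool [-0.4 -6.  -2.4] M [-0.87 -0.76 -0.04]
t: 15.9
tool_pos: [0.5695, -0.1705, 0.0521]
tool_rot: [-1.096, 2.942, -0.002]
contact_force: [3.6, -3.0, 2.0]
opening: 0.017
15.9 r 0.0713 ang 40.25 yawx 40.87 z 0.0521 tilt 0.14 Ftool [-0.8 -4.7 -2. ] M [-0.76 -0.68  0.01]
```

```bash
python3 -m creep '[[0.1,0,0,0.001,0,0,0],[0.1,0,0,0.001,0,0,0],[0.1,0,0,0.001,0,0,0],[0.1,0,0,0,0,0,0]]'; python3 st.py;  python3 -m creep '[[0.1,0,0,0.001,0,0,0],[0.1,0,0,0.0008,0,0,0],[0.1,0,0,0,0,0,0]]'; python3 st.py
```

```text
t: 16.3
tool_pos: [0.5694, -0.1704, 0.049]
tool_rot: [-1.096, 2.942, -0.002]
contact_force: [3.5, -4.1, 3.1]
opening: 0.0174
16.3 r 0.0713 ang 40.31 yawx 40.87 z 0.049 tilt 0.13 Ftool [ 0.  -5.4 -3.1] M [-0.76 -0.71 -0.01]
t: 16.6
tool_pos: [0.57, -0.1709, 0.0483]
tool_rot: [-1.096, 2.942, -0.004]
contact_force: [2.8, -4.2, 6.5]
opening: 0.0168
16.6 r 0.0714 ang 39.73 yawx 40.87 z 0.0483 tilt 0.2 Ftool [ 0.6 -5.1 -6.5] M [-0.79 -0.5  -0.05]
```

Fully home: z = 0.0483, with the shoulder contact felt. Before letting go, I'll ease the spring load onto the hole wall.

```bash
python3 -m creep '[[0.1,0,-0.0005,0,0,0,0],[0.1,0,-0.0005,0,0,0,0],[0.1,0,0,0,0,0,0]]'; python3 st.py;  python3 -m creep '[[0.1,0,-0.0005,0,0,0,0],[0.1,0,-0.0005,0,0,0,0],[0.1,0,0,0,0,0,0]]'; python3 st.py
```

```text
t: 16.9
tool_pos: [0.5706, -0.1716, 0.0483]
tool_rot: [-1.096, 2.942, -0.004]
contact_force: [2.9, -3.9, 6.2]
opening: 0.0175
16.9 r 0.0714 ang 38.95 yawx 40.86 z 0.0483 tilt 0.2 Ftool [ 0.3 -4.9 -6.2] M [-0.8  -0.48  0.03]
t: 17.2
tool_pos: [0.5709, -0.172, 0.0483]
tool_rot: [-1.096, 2.942, -0.002]
contact_force: [1.7, -3.8, 7.3]
opening: 0.017
17.2 r 0.0714 ang 38.6 yawx 40.86 z 0.0483 tilt 0.12 Ftool [ 1.2 -4.  -7.3] M [-0.49 -0.25 -0.03]
```

Wall contact is beginning: the angle has stopped following and the moment is dropping. A little more.

```bash
python3 -m creep '[[0.1,0,-0.0004,0,0,0,0],[0.1,0,-0.0004,0,0,0,0],[0.1,0,0,0,0,0,0]]'; python3 st.py;  python3 -m creep '[[0.1,0,-0.0004,-0.0003,0,0,0],[0.1,0,0,-0.0003,0,0,0],[0.1,0,0,0,0,0,0]]'; python3 st.py
```

```text
t: 17.5
tool_pos: [0.571, -0.1721, 0.0483]
tool_rot: [-1.096, 2.943, 0.001]
contact_force: [-0.2, -1.2, 9.0]
opening: 0.0169
17.5 r 0.0715 ang 38.48 yawx 40.86 z 0.0483 tilt 0.06 Ftool [ 0.9 -0.8 -9. ] M [-0.24  0.03 -0.01]
t: 17.8
tool_pos: [0.571, -0.1721, 0.0483]
tool_rot: [-1.096, 2.943, 0.002]
contact_force: [0.9, -1.4, 7.5]
opening: 0.0172
17.8 r 0.0714 ang 38.47 yawx 40.86 z 0.0483 tilt 0.07 Ftool [ 0.2 -1.6 -7.5] M [-0.19 -0.08 -0.05]
```

```bash
python3 -m creep '[[0.1,0,0,-0.0005,0,0,0],[0.1,0,0,0,0,0,0],[0.22,0,0,0,0,0,0],[0.25,0,0,0,0,0,0],[0.3,0,0,0,0,0,0],[0.4,0,0,0,0,0,0],[0.5,0,0,0,0,0,0],[0.5,0,0,0,0,0,0]]' 20; python3 st.py
python3 -m creep '[[0.5,0,0,-0.005,0,0,0],[0.5,0,0,-0.015,0,0,0],[0.5,0,0,-0.03,0,0,0],[0.5,0,0,-0.04,0,0,0],[0.5,0,0,-0.04,0,0,0],[0.5,0,0,-0.04,0,0,0],[0.5,-0.02,0.03,0,0,0,0],[0.5,-0.02,0.03,0,0,0,0],[0.5,-0.02,0.03,0,0,0,0],[0.5,-0.02,0.03,0,0,0,0],[0.5,-0.02,0.03,0,0,0,0],[0.5,-0.02,0.03,0,0,0,0],[0.5,0,0,0,0,0,0],[0.5,0,0,0,0,0,0]]'
python3 - <<'E'
from h import *
a=get_image("top");b=get_image("side")
m=np.hstack([cv2.resize(a[140:240,280:380],(400,400),interpolation=3),cv2.resize(b[120:220,215:315],(400,400),interpolation=3)]);cv2.imwrite("pics/end.png",m[:,:,::-1])
E
```

```text
t: 18.6
tool_pos: [0.5702, -0.1723, 0.0472]
tool_rot: [1.097, -2.943, -0.001]
contact_force: [-0.4, 0.3, -0.2]
opening: 0.0424
18.6 r 0.0707 ang 38.72 yawx 40.89 z 0.0472 tilt 0.06 Ftool [0.1 0.5 0.2] M [ 0.   -0.03 -0.02]
t: 20.0
tool_pos: [0.5436, 0.0426, 0.219]
tool_rot: [-1.099, 2.941, -0.002]
contact_force: [-0.4, 0.4, 0.5]
opening: 0.0422
```

View pics/end.png

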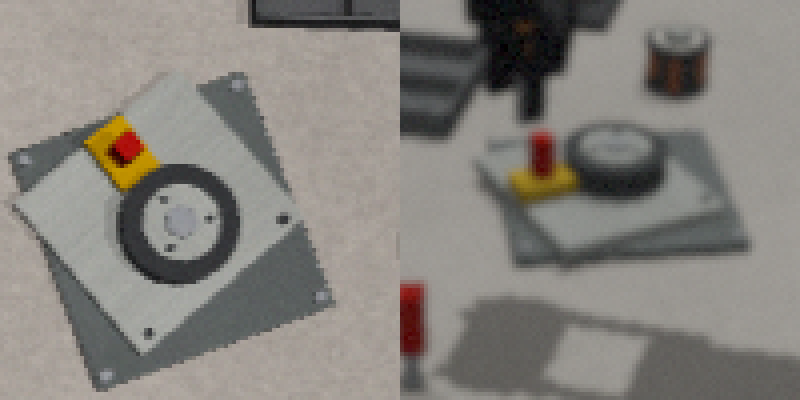

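The final views show the lug held wound at top crop (120,150), over the lock hole. The red head sits flush on the lug at side crop (543,155). The drum and stand are unmoved and the gripper is clear, so I'll hand in.

```bash
python3 -c "
from station import finish_job
print(finish_job())"
```

```text
the job is handed in; nothing more can be done
None
```

The drum is armed: the red pin from the middle of the rack is fully home through the lug's eye and the lock hole, and it alone holds the drum wound. I handed the job in at about 20 s of the 70 s allowed; the hand-in gives no verdict.

- **Choosing the pin:** two red pins were in view. I took the smaller one in the rack and left the larger look-alike standing behind it.
- **Winding:** I pushed the pin through the eye and swung the lug counter-clockwise, with the spring pulling back at about 4–7 N. From about 33° of arm angle I pressed the tip on the plate with 6–8 N, a little under the suggested 10 N. The pin sank at about 40°, close to the 40.4° predicted from the top image.
- **Locking:** I pushed the pin down until its shoulder met the lug, with the tool at z = 0.0483 m as calculated. Then I eased the spring load onto the hole wall, from about 5 N down to about 1 N, before opening the fingers, so the drum did not snap back.
- **Last checks:** after I let go, the force on the tool was about 0. The final pictures show the lug held over the hole, the red head flush on it and the gripper clear. I did not re-check the rest of the bench in a final picture, but nothing else was touched as far as the forces showed.
- **Disagreement:** the side camera put things about 7–8 mm off in y compared with the top camera. I relied on the top one, and the contacts I felt agreed with it.

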